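# Dose three cleaning tablets through the counting tray's gate

### The arm

A 6-joint arm with a two-finger parallel gripper is mounted at the origin on a cart in front of the work surface, level with it; the furniture and walls round the work are solid. World frame = base frame: x ahead of the robot, y to its left, z up, the work surface at z = 0. Lengths are in mm, angles in rad, forces in N, time in s.
With the tool pointing down it reaches from about 250 to 725 mm from the base axis. Payload 4 kg.
Tool frame: the origin (TCP) lies between the finger pads; the fingertips stand env.tip_reach ahead of it and the grasp point (between the pads) lies 5 mm behind it (env.tip_reach is the distance from the TCP to the fingertips, in mm); z points along the fingers, y is the line along which they close (so a half turn about z gives the same grasp; the last joint's range is limited). The gripper opens to 85 mm and grips with 20 to 120 N. Pads are 22 mm wide; open, the fingers measure 114 mm over their backs; the gripper's body (76 mm by 85 mm) begins 54 mm behind the grasp point. The pads swing forward as they close: fully open they stand 13 mm farther back than shut.
Start: joints at [1.197, 0.241, 0.005, 1.335, 0, 1.571], TCP at [182.576, 465.473, 245.306] pointing down, gripper open.
Joint ranges: [-2.72, 2.72], [-1.05, 1.87], [-1.09, 1.28], [-1.99, 2.15], [-1.42, 1.44], [-3.14, 3.14]. Speed limits (rad/s): [2.79, 2.79, 3.14, 3.14, 3.14, 3.14].

### API

Orientations are given as a rotation vector (axis times angle).
In Python, from station import sensors, grab_frame, calibration, env gives the robot as it stands.
- The arm moves only by the tool drive_tool, never from a script. Its argument "motion" is a list of rows, each a list of 4 numbers: the shift along the world's x, y, z in m, then the turn about the world's z in degrees. In form: [[dx, dy, dz, twist], ...]. A call has exactly 10 rows; each row shifts and turns the commanded pose from where the row before left it; what a row does not reach is not made up. A row lasts 1/10 s, in which the tool goes at most 50 mm and 8.59 degrees, less where a joint would pass 70% of its speed; a pose out of reach is approached as far as the arm can. A call with a gripper value outside its range is refused whole. "fingers" is the closure, from 0 (fully open) to 1 (shut), set as the call begins (left out, the last holds). The fingers move at their own pace and stop on an object; "force" is the grip in N (left out, the last holds). Time passes only in rows, so rows that do not move let the fingers close, or fill a call up. It gives the time, the measured TCP pose, the force, the opening and the grip force at its end, in the units of the state.
- sensors.sense(): the state, without advancing time (a new reading comes with each control period).
- grab_frame(name): name is "scene" or "side" or "wrist"; returns the picture (420x560x3 uint8, blue, green, red); there is no depth.
- calibration(name): a dict with "K" (3x3 intrinsics, pixels), "D" ([k1, k2, p1, p2, k3] as OpenCV has them; the pictures are not rectified), "extrinsics" (4x4, takes a point from world to camera coordinates); the wrist camera has in their place "mount" (4x4, takes a point from camera to tool coordinates, whose origin is the TCP and whose axes are the flange's). Camera axes: x right, y up, looking along -z (the intrinsics and any distortion apply to the point x, -y, -z); pixel columns grow to the right and rows downward; lengths in mm; the calibration is good to about 2 mm. A picture is of the moment at which its call begins: read the wrist's pose just before it. calibration takes no time and is no camera call.
- env.job_done(): hands the job in; it is judged then, once.
The state is a dict: "t": time; "joint_pos": joint angles; "dq": joint speeds; "tau": joint torques, N m; "tcp_pos": TCP position; "orientation": TCP orientation; "contact_force": force on the tool from outside, world axes, zero at the start; "ft_torque": the same for the moment, N m; "opening": finger opening in mm; "grip_force": force on a finger pad.
Only numpy, scipy, OpenCV 4.12 (cv2) and the standard library are available. Lean on these libraries where they do the work, as an engineer would, in place of code of your own. Each camera call takes 0.05 s, during which the arm holds its last target. There are 200 camera calls.

### The job

Dose the three whole cleaning tablets for the ultrasonic bath: with the fingertips, gently push them one at a time over the blue counting tray's deck and through the orange spring flap, so that each drops into the white well and the flap has closed behind it before the next one goes through. Do not pinch, press hard on or lift the tablets, keep the broken half on the deck, and leave the things standing round the tray alone.

Things in the scene. Friction and masses are not known exactly. Their poses are not given: they have to be found in the camera images.
- counting_tray: Blue tablet counting tray, fixed to the worktop, 263 mm long (x), 220 mm wide (y; 80 mm round the well), z up; origin on the worktop. Its flat deck, 40 mm above the worktop, spans x -125..30, y -105..105 mm. A rim 8 mm high, 5 mm thick, bounds its near end and sides; at its far end two shoulders, 8 mm high too, narrow it in straight slanting edges from full width at x = -15 mm to the gate at x = 30 mm.
- gate (a point): Middle of the gate, at deck height: a gap 38 mm wide between the shoulders, along the tray's y. Here the deck ends in a rounded steel lip and the well begins; the tray's +x points from the deck through the gate into the well.
- well (a point): Middle of the well's floor, 26 mm below the deck. The well is open and white-walled, x 30..126, y -31..31 mm in the tray's frame (y -19..19 for the first 7 mm). Its floor is a slippery polished steel chute: 45 degrees steep under the deck's end, easing to 10 degrees towards the far wall. The tablets slide down and rest in a row there, clear of the flap.
- gate_flap (a joint): Orange spring flap across the gate, 36 mm long, 10 mm high, 2 mm thick, on an upright pin at the gate's left post (tray x 33.5, y 18.5 mm). 0 = shut across the gate; it swings only away from the deck, over the well, up to 1.45 rad; smooth; a very weak spring (under 0.1 N at its tip) shuts it again.
- tablet_1: Whole round white cleaning tablet, 28 mm across, 9 mm thick, with a score line; lies flat on the deck. Origin at its centre, 4.5 mm above the deck. Smooth-sided, slides (friction about that of plastic on plastic), 10 to 18 g. It is pushed at its side; once its centre is past the end of the deck it tips and slides down into the well.
- tablet_2: Whole round white cleaning tablet, 28 mm across, 9 mm thick, with a score line; lies flat on the deck. Origin at its centre, 4.5 mm above the deck. Smooth-sided, slides (friction about that of plastic on plastic), 10 to 18 g. It is pushed at its side; once its centre is past the end of the deck it tips and slides down into the well.
- tablet_3: Whole round white cleaning tablet, 28 mm across, 9 mm thick, with a score line; lies flat on the deck. Origin at its centre, 4.5 mm above the deck. Smooth-sided, slides (friction about that of plastic on plastic), 10 to 18 g. It is pushed at its side; once its centre is past the end of the deck it tips and slides down into the well.
- broken_tablet: Half of a broken white tablet (a half disc, 28 mm along the break, 14 mm deep, 9 mm thick), flat on the deck among the whole ones. Origin at its middle, 4.5 mm above the deck. It may be nudged but must stay on the deck.
- tweezers: steel tweezers, 146x19x8 mm, lying on the worktop beside the left edge of the counting tray. Origin at the centre of its underside; a bystander.
- dappen_2: small pale-blue glass dish, 37 mm wide, 26 mm high, standing beside the right edge of the counting tray. Origin at the centre of its underside; a bystander.
- plaster_model: cream plaster model of a dental arch, 48x60x29 mm, behind and to the right of the tray. Origin at the centre of its underside; a bystander.
- impression_tray_2: blue U-shaped impression tray, 70x55x14 mm, on the worktop to the right. Origin at the centre of its underside; a bystander.
- marker_black: white marker pen with a black cap, 138 mm long, lying to the left. Origin at the centre of its underside; a bystander.
- marker_red: white marker pen with a red cap, 138 mm long, lying to the left. Origin at the centre of its underside; a bystander.
- syringe: plastic syringe, 96 mm long, lying to the left, behind. Origin at the centre of its underside; a bystander.

How it is judged:
By the outcome, as a careful person would: the job done as asked, in the order asked, and still so for the second after the job is handed in, with the robot touching nothing.
It also fails if it takes over 51 s, if anything falls off the work surface, if the arm or the gripper's body presses on something with over 40 N, if the wrist force passes 120 N, or if a joint passes its speed limit or range.

## Working session

There is one attempt and no reset: what is moved stays moved. The work goes in short steps, Python scripts to look and compute and a tool call to move; the robot and the scene stay as the last step left them, time stands still between calls to the robot, and variables do not carry over. Pictures are saved under pics/ and viewed, at most 12 in all, crops included, and the job is handed in when it is done.

Besides the shell and the picture viewer there is one more tool, called after "Request:" as name(argument=value, ...), one argument or row to a line, values as JSON. drive_tool: Moves the arm, as the interface text tells. Its arguments: {"type":"object","properties":{"motion":{"type":"array","items":{"type":"array","items":{"type":"number"}}},"fingers":{"type":"number"},"force":{"type":"number"}},"required":["motion"]}

```bash
ls; mkdir -p pics
python3 - <<'E'
from station import sensors, grab_frame, calibration, env
import cv2
s=sensors.sense();print(s['t'],s['tcp_pos'],s['orientation'],s['opening'],env.tip_reach)
for n in ("scene","side","wrist"):
    c=calibration(n);print(n,{k:(v.tolist() if hasattr(v,'tolist') else v) for k,v in c.items()})
    cv2.imwrite(f"pics/{n}0.png",grab_frame(n))
E
```

```text
pics
0.0 [182.35865974 464.91321808 244.42422833] [-0.58365437 -3.08650606  0.00321056] 85.51445291949564 14.0
scene {'K': [[477.6293957730036, 0.0, 269.0418707275614], [0.0, 477.6293957730036, 209.2035213035817], [0.0, 0.0, 1.0]], 'D': [-0.03487468874625585, 0.0, 0.0, 0.0, 0.0], 'extrinsics': [[0.7052370139714763, -0.7089649198511817, 0.0030816464760567317, -398.58215716847013], [0.48874165907756273, 0.4893113153581321, 0.7222922035745686, -311.67235827170003], [-0.5135877187070457, -0.507881067852408, 0.691581142101482, -1123.290166380564], [0.0, 0.0, 0.0, 1.0]]}
side {'K': [[461.7011787500122, 0.0, 278.33588916460496], [0.0, 461.7011787500122, 208.25864235794], [0.0, 0.0, 1.0]], 'D': [0.01978656359309379, 0.0, 0.0, 0.0, 0.0], 'extrinsics': [[-0.934561128045931, 0.35576145828875666, -0.005411353044662637, 538.4716410917079], [-0.3179786243238743, -0.8282911115133361, 0.4613278975534629, 163.0520326974064], [0.15964050995475138, 0.4328598149334946, 0.887213214620436, -1405.7081818604047], [0.0, 0.0, 0.0, 1.0]]}
wrist {'K': [[347.65425591653036, 0.0, 279.46433229077945], [0.0, 347.65425591653036, 205.6325238919338], [0.0, 0.0, 1.0]], 'D': [-0.06108841688230026, 0.0, 0.0, 0.0, 0.0], 'mount': [[0.00014200583391040097, 0.9641677500883241, 0.26529328963236504, 65.86369135546215], [0.9999998058765374, 2.4035220261709624e-05, -0.0006226308656929044, -0.1994201518129013], [-0.000606696983560889, 0.2652933265499284, -0.9641675595076005, -128.80536377088904], [0.0, 0.0, 0.0, 1.0]]}
```

View pics/scene0.png

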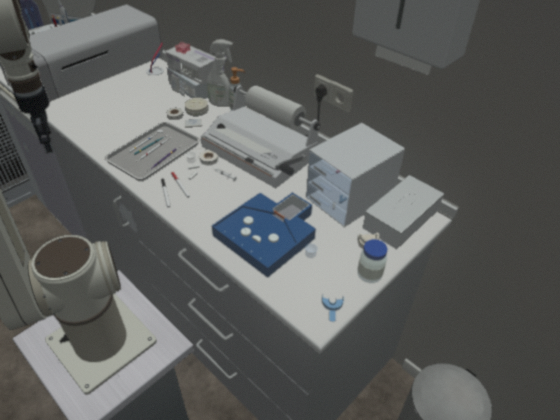

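View pics/side0.png

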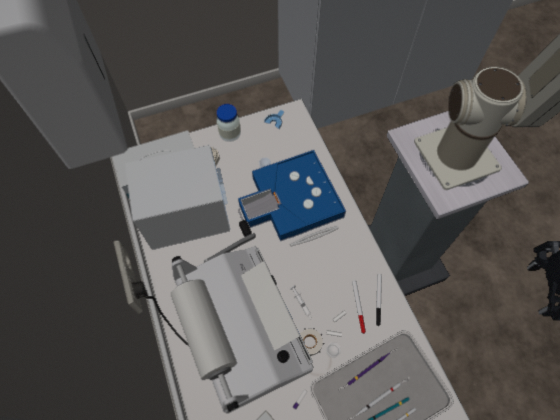

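View pics/wrist0.png

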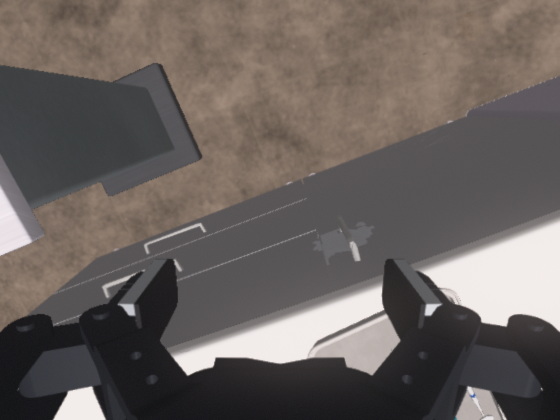

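Scene: the tray centres near (264,232), with tablets at (248,220), (246,232), (274,238) and the half near (257,238). Side: tray near (297,195), well to its left, tablets at (294,176), (316,191), (308,204), half near (309,181). The wrist sees only the cart edge so far.

```bash
cat > h.py <<'E'
from station import sensors, grab_frame, calibration, env
import cv2, numpy as np
from scipy.spatial.transform import Rotation as R
def cam(n, s=None):
    c=calibration(n);K=np.array(c['K']);D=np.array(c['D'])
    if n=='wrist':
        T=np.eye(4);T[:3,:3]=R.from_rotvec(s['orientation']).as_matrix();T[:3,3]=s['tcp_pos']
        W=T@np.array(c['mount'])
    else: W=np.linalg.inv(np.array(c['extrinsics']))
    return K,D,W
def ray(cm,px,z):
    K,D,W=cm
    p=cv2.undistortPoints(np.array(px,float).reshape(-1,1,2),K,D).reshape(-1,2)
    d=np.c_[p[:,0],-p[:,1],-np.ones(len(p))]@W[:3,:3].T
    o=W[:3,3];return o+d*((z-o[2])/d[:,2])[:,None]
def proj(cm,P):
    K,D,W=cm
    q=(np.atleast_2d(P)-W[:3,3])@W[:3,:3]; q=q*[1,-1,-1]
    return cv2.projectPoints(q,np.zeros(3),np.zeros(3),K,D)[0].reshape(-1,2)
E
python3 - <<'E'
from h import *
for n,px in (("scene",[(248,220),(246,232),(257,238),(274,238)]),("side",[(294,176),(309,181),(316,191),(308,204)])):
    cm=cam(n);print(n,ray(cm,px,49).round(0)[:,:2].tolist())
    im=cv2.imread(f"pics/{n}0.png").astype(int)
    m=((im[:,:,0]>im[:,:,2]*2)&(im[:,:,0]>50)).astype(np.uint8)
    k,l,st,ce=cv2.connectedComponentsWithStats(m);i=1+np.argmax(st[1:,4])
    c=cv2.findContours((l==i).astype(np.uint8),0,2)[0][0];h=cv2.convexHull(c)
    a=cv2.approxPolyDP(h,3,True).reshape(-1,2);print(a.tolist(),ray(cm,a,48).round(0)[:,:2].tolist())
s=sensors.sense();print(R.from_rotvec(s['orientation']).as_matrix().round(2))
E
```

```text
scene [[492.0, 11.0], [456.0, -19.0], [462.0, -57.0], [494.0, -89.0]]
[[218, 226], [241, 209], [297, 217], [312, 230], [267, 266]] [[417.0, 54.0], [509.0, 59.0], [599.0, -78.0], [591.0, -142.0], [412.0, -144.0]]
side [[498.0, -78.0], [465.0, -48.0], [459.0, -10.0], [496.0, 20.0]]
[[344, 212], [281, 239], [249, 224], [239, 198], [253, 171], [313, 151]] [[413.0, 77.0], [603.0, 91.0], [668.0, 19.0], [668.0, -67.0], [602.0, -137.0], [414.0, -139.0]]
[[-0.93  0.37 -0.  ]
 [ 0.37  0.93 -0.  ]
 [-0.   -0.   -1.  ]]
```

Request:
drive_tool(
  motion=[
    [0.025, -0.033, -0.001, 2],
    [0.025, -0.033, -0.001, 2],
    [0.025, -0.033, -0.001, 2],
    [0.025, -0.033, -0.001, 2],
    [0.025, -0.033, -0.001, 2],
    [0.025, -0.033, -0.001, 2],
    [0.025, -0.033, -0.001, 2],
    [0.025, -0.033, -0.001, 2],
    [0.025, -0.033, -0.001, 2],
    [0.025, -0.033, -0.001, 2],
  ],
)

```text
t: 1.15
tcp_pos: [433.2, 133.9, 235.2]
orientation: [-0.037, -3.141, -0.0]
contact_force: [1.5, 1.3, -0.4]
opening: 85.3
grip_force: 0.0
```

Request:
drive_tool(
  motion=[
    [0.025, -0.033, -0.005, 1.5],
    [0.025, -0.033, -0.005, 0],
    [0.025, -0.033, -0.005, 0],
    [0.025, -0.033, -0.005, 0],
    [0.025, -0.028, -0.005, 0],
    [0, 0, -0.005, 0],
    [0, 0, 0, 0],
    [0, 0, 0, 0],
    [0, 0, 0, 0],
    [0, 0, 0, 0],
  ],
)

```text
t: 2.15
tcp_pos: [557.3, -23.5, 206.0]
orientation: [-0.005, 3.141, 0.0]
contact_force: [-0.1, -1.1, -0.3]
opening: 85.9
grip_force: 0.0
```

Run:
```python
from h import *
s=sensors.sense();im=grab_frame("wrist");np.save("s1.npy",s,allow_pickle=True)
print(s['t'],s['tcp_pos'].round(1),R.from_rotvec(s['orientation']).as_matrix().round(3).tolist())
cv2.imwrite("pics/w1.png",im)
```

```text
2.15 [557.3 -23.5 206. ] [[-1.0, -0.003, 0.001], [-0.003, 1.0, 0.0], [-0.001, 0.0, -1.0]]
```

View pics/w1.png

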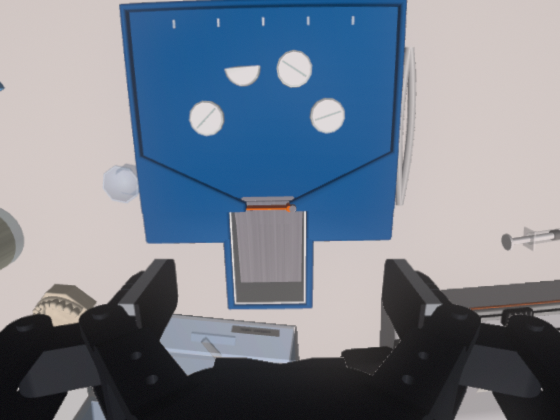

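The wrist view shows tablets at (294,69), (207,118) and (328,115), the half at (242,75), the flap at (270,208), and the well at rows 212–305. The tray is nearly aligned with the picture.

Run:
```python
from h import *
s=np.load("s1.npy",allow_pickle=True).item();cm=cam('wrist',s);im=cv2.imread("pics/w1.png").astype(int)
b,g,r=im[...,0],im[...,1],im[...,2]
w=((r>130)&(abs(r-b)<70)).astype(np.uint8);w[:, :140]=0;w[:,395:]=0;w[150:]=0;w[:12]=0
for c in cv2.findContours(w,0,2)[0]:
    if cv2.contourArea(c)<150: continue
    (x,y),rad=cv2.minEnclosingCircle(c);p=ray(cm,[(x,y),(x-rad,y),(x+rad,y)],49)
    print("tab",round(x),round(y),p[0,:2].round(1),"dia",round(np.hypot(*(p[2]-p[1])[:2]),1),cv2.contourArea(c))
o=((r>150)&(g<r*.65)&(b<r*.5)).astype(np.uint8);o[:190]=0;o[220:]=0
ys,xs=np.nonzero(o);q=[(xs.min(),ys[xs==xs.min()].mean()),(xs.max(),ys[xs==xs.max()].mean())];print("flap",q,ray(cm,q,48).round(1).tolist())
m=((b>r*2)&(b>50)).astype(np.uint8);k,l,st,_=cv2.connectedComponentsWithStats(m);i=1+np.argmax(st[1:,4])
m=(l==i).astype(np.uint8);print(st[i])
for row in (40,80,120,200,230,260,280):
    x=np.nonzero(m[row])[0];print(row,ray(cm,[(x[0],row),(x[-1],row)],48)[:,:2].round(1).tolist())
for col in (180,340,240,300):
    y=np.nonzero(m[:,col])[0];print(col,y[0],y[-1],ray(cm,[(col,y[0]),(col,y[-1])],48)[:,:2].round(1).tolist())
```

```text
tab 206 118 [497.3 -83.2] dia 28.4 884.0
tab 327 115 [495.1  13.9] dia 28.0 886.5
tab 242 69 [459.8 -53.4] dia 26.7 495.5
tab 294 68 [459.5 -13. ] dia 28.6 966.0
flap [(np.int64(247), np.float64(208.5)), (np.int64(289), np.float64(208.0))] [[573.0, -51.8, 48.0], [572.5, -15.8, 48.0]]
[  120     0   286   309 57603]
40 [[437.6, -144.8], [437.5, 71.0]]
80 [[467.5, -144.3], [467.2, 71.7]]
120 [[498.6, -144.0], [498.1, 72.6]]
200 [[565.7, -143.0], [565.1, 73.4]]
230 [[593.0, -141.4], [592.3, 73.2]]
260 [[621.1, -71.7], [620.8, 4.5]]
280 [[641.0, -71.6], [640.7, 5.1]]
180 2 241 [[411.3, -99.5], [603.1, -111.9]]
340 0 239 [[410.0, 21.0], [600.7, 29.5]]
240 0 308 [[410.4, -54.1], [670.1, -60.6]]
300 0 307 [[410.3, -9.1], [668.8, -4.4]]
```

```bash
cat >> h.py <<'E'
def plan(P,n,d=23.65):
    """Bezier centre path -> n rows of [dx,dy,0,twist], plus start TCP and heading"""
    from math import comb
    P=np.array(P,float);k=len(P)-1;t=np.linspace(0,1,201)
    c=sum(comb(k,i)*((1-t)**(k-i)*t**i)[:,None]*P[i] for i in range(k+1))
    L=np.r_[0,np.cumsum(np.hypot(*np.diff(c,axis=0).T))];u=np.linspace(0,L[-1],n+1)
    g=np.gradient(c,t,axis=0);h=np.unwrap(np.arctan2(g[:,1],g[:,0]))
    C=np.c_[np.interp(u,L,c[:,0]),np.interp(u,L,c[:,1])];H=np.interp(u,L,h)
    T=C-d*np.c_[np.cos(H),np.sin(H)]
    p0=T[0]-6*np.array([np.cos(H[0]),np.sin(H[0])])
    print("len",L[-1].round(),"pre",p0.round(1),"start",T[0].round(1),"end",T[-1].round(1),"head",np.degrees(H[[0,-1]]).round(1))
    A=np.c_[T/1000,0*H,np.degrees(H)];A[:,:2]=A[:,:2].round(4);A[:,3]=A[:,3].round(1)
    return np.diff(A,axis=0).round(4).tolist()
E
python3 - <<'E'
from h import *
print(ray(cam('scene'),[(308,197),(343,217)],0).round(),ray(cam('side'),[(229,235)],0).round())
print(plan([(497,-83),(535,-35),(577,-35.5)],20))
E
```

```text
[[ 727.  -11.   -0.]
 [ 734. -144.   -0.]] [[726.   8.   0.]]
len 96.0 pre [ 478.6 -106.2] start [ 482.3 -101.5] end [553.4 -35.3] head [51.6 -0.5]
[[0.0026, 0.004, 0.0, -1.2], [0.0027, 0.0041, 0.0, -1.4], [0.0028, 0.004, 0.0, -1.5], [0.0028, 0.0039, 0.0, -1.5], [0.0029, 0.0039, 0.0, -1.7], [0.003, 0.0039, 0.0, -1.9], [0.0031, 0.0038, 0.0, -1.9], [0.0032, 0.0038, 0.0, -2.2], [0.0032, 0.0036, 0.0, -2.3], [0.0034, 0.0036, 0.0, -2.5], [0.0035, 0.0035, 0.0, -2.7], [0.0036, 0.0034, 0.0, -2.8], [0.0038, 0.0033, 0.0, -3.1], [0.0039, 0.0032, 0.0, -3.3], [0.004, 0.0029, 0.0, -3.5], [0.0042, 0.0028, 0.0, -3.6], [0.0044, 0.0026, 0.0, -3.7], [0.0045, 0.0023, 0.0, -3.8], [0.0047, 0.002, 0.0, -3.9], [0.0048, 0.0016, -0.0, -3.6]]
```

Request:
drive_tool(
  motion=[
    [-0.008, -0.0085, -0.012, 5.2],
    [-0.008, -0.0085, -0.012, 5.2],
    [-0.008, -0.0085, -0.012, 5.2],
    [-0.008, -0.0085, -0.012, 5.2],
    [-0.008, -0.0085, -0.012, 5.2],
    [-0.008, -0.0085, -0.012, 5.2],
    [-0.008, -0.0085, -0.012, 5.2],
    [-0.008, -0.0085, -0.012, 5.2],
    [-0.008, -0.0085, -0.012, 5.2],
    [-0.008, -0.0085, -0.012, 4.8],
  ],
  fingers=0.86,
  force=20,
)

```text
t: 3.2
tcp_pos: [477.4, -109.4, 85.4]
orientation: [-1.375, 2.824, -0.001]
contact_force: [0.8, -0.4, 0.1]
opening: 12.0
grip_force: 0.0
```

Request:
drive_tool(
  motion=[
    [0.001, 0.003, -0.005, 0],
    [0, 0, -0.005, 0],
    [0, 0, -0.005, 0],
    [0, 0, -0.005, 0],
    [0, 0, -0.004, 0],
    [0, 0, -0.002, 0],
    [0, 0, -0.001, 0],
    [0, 0, -0.001, 0],
    [0, 0, 0, 0],
    [0, 0, 0, 0],
  ],
)

```text
t: 4.2
tcp_pos: [478.7, -106.6, 57.4]
orientation: [-1.369, 2.827, -0.0]
contact_force: [0.8, 0.3, 0.4]
opening: 12.3
grip_force: 0.0
```

Run:
```python
from h import *
s=sensors.sense();im=grab_frame("wrist");np.save("s2.npy",s,allow_pickle=True)
print(s['t'],s['tcp_pos'].round(1),s['contact_force'].round(1))
sc=grab_frame("side");k=cv2.resize(sc[140:260,220:380],None,fx=3.5,fy=3.5,interpolation=2)
cv2.imwrite("pics/w2.png",np.hstack([cv2.resize(im,(320,240)),k[:240,:480]]) if 0 else im);cv2.imwrite("pics/sd2.png",k)
```

```text
4.2 [ 478.7 -106.6   57.4] [0.8 0.3 0.4]
```

View pics/w2.png

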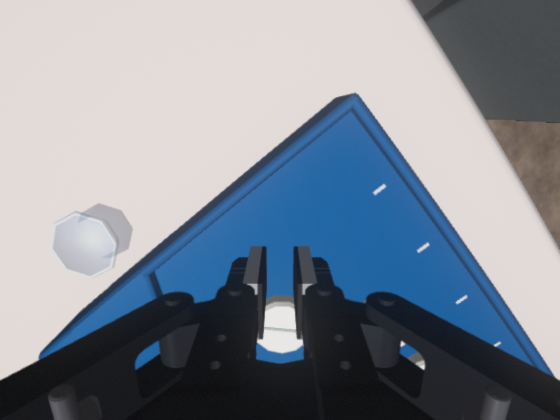

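The tablet (280,325) is centred just ahead of the two fingertips, and nothing touches.

Request:
drive_tool(
  motion=[
    [0.0018, 0.0025, 0, 0],
    [0.0018, 0.0025, 0, 0],
    [0.0026, 0.004, 0, -1.2],
    [0.0027, 0.0041, 0, -1.4],
    [0.0028, 0.004, 0, -1.5],
    [0.0028, 0.0039, 0, -1.5],
    [0.0029, 0.0039, 0, -1.7],
    [0.003, 0.0039, 0, -1.9],
    [0.0031, 0.0038, 0, -1.9],
    [0.0032, 0.0038, 0, -2.2],
  ],
)

```text
t: 5.3
tcp_pos: [505.6, -69.6, 57.3]
orientation: [1.03, -2.968, -0.0]
contact_force: [-1.8, 0.2, 1.0]
opening: 11.9
grip_force: 0.1
```

Request:
drive_tool(
  motion=[
    [0.0032, 0.0036, 0, -2.3],
    [0.0034, 0.0036, 0, -2.5],
    [0.0035, 0.0035, 0, -2.7],
    [0.0036, 0.0034, 0, -2.8],
    [0.0038, 0.0033, 0, -3.1],
    [0.0039, 0.0032, 0, -3.3],
    [0.004, 0.0029, 0, -3.5],
    [0.0042, 0.0028, 0, -3.6],
    [0.0044, 0.0026, 0, -3.7],
    [0, 0, 0, 0],
  ],
)

```text
t: 6.3
tcp_pos: [540.0, -40.6, 57.3]
orientation: [-0.298, 3.127, 0.0]
contact_force: [-1.3, 0.3, -0.0]
opening: 11.8
grip_force: 0.0
```

Run:
```python
from h import *
s=sensors.sense();im=grab_frame("side");sc=grab_frame("scene")
print(s['t'],s['tcp_pos'].round(1),s['contact_force'].round(1))
k=cv2.resize(im[145:245,230:350],None,fx=4,fy=4,interpolation=2)
k2=cv2.resize(sc[190:270,205:325],None,fx=2.6,fy=2.6,interpolation=2)
o=np.zeros((400,480+k2.shape[1],3),np.uint8);o[:,:480]=k;o[:k2.shape[0],480:]=k2
cv2.imwrite("pics/m3.png",o)
cs=cam('side');print(((proj(cs,[[560,-35.5,49],[546,-36,49],[497,-83,49],[568,-53,48],[568,-16,48]])-[230,145])*4).round())
```

```text
6.3 [540.  -40.6  57.3] [-1.3  0.3 -0. ]
[[197. 200.]
 [215. 193.]
 [255. 118.]
 [177. 184.]
 [196. 227.]]
```

View pics/m3.png

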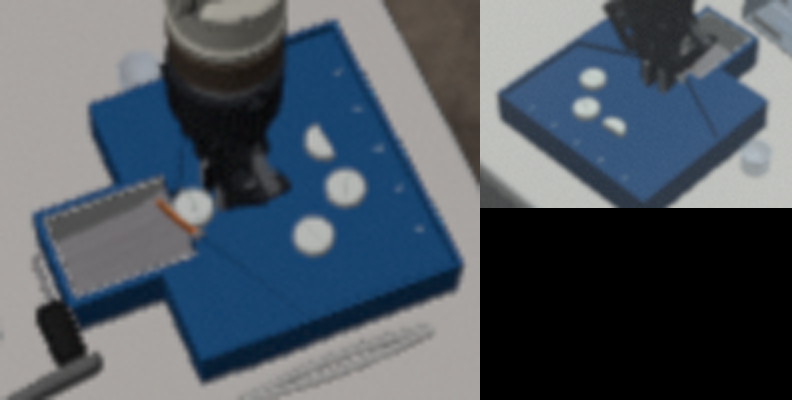

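The first tablet sits at the gate (crop 193,208) nested at the fingers, and the flap is just being touched.

Request:
drive_tool(
  motion=[
    [0.0045, 0.0022, 0, -3.7],
    [0.0045, 0.0018, 0, -3.7],
    [0.004, 0.001, 0, -3],
    [0.002, 0, 0, 0],
    [0, 0, 0, 0],
    [-0.004, 0, 0, 0],
    [-0.006, 0, 0, 0],
    [-0.01, 0, 0, 0],
    [-0.01, 0, 0.01, 0],
    [0, 0, 0.02, 0],
  ],
)

```text
t: 7.4
tcp_pos: [520.2, -36.1, 86.4]
orientation: [0.013, -3.135, -0.001]
contact_force: [-0.2, -0.0, -0.1]
opening: 12.0
grip_force: 0.0
```

Run:
```python
from h import *
s=sensors.sense();im=grab_frame("side");sc=grab_frame("scene")
print(s['t'],s['tcp_pos'].round(1))
k=cv2.resize(im[145:245,230:350],None,fx=4,fy=4,interpolation=2)
k2=cv2.resize(sc[190:270,205:325],None,fx=2.6,fy=2.6,interpolation=2)
o=np.zeros((400,480+k2.shape[1],3),np.uint8);o[:,:480]=k;o[:k2.shape[0],480:]=k2
cv2.imwrite("pics/m4.png",o)
cs=cam('side');w=((im.min(2)>150)).astype(np.uint8)
for c in cv2.findContours(w,0,2)[0]:
    (x,y),r=cv2.minEnclosingCircle(c)
    if 3<r<9 and 235<x<340 and 150<y<225: print(round(x,1),round(y,1),round(r,1),ray(cs,[(x,y)],49)[0,:2].round(1))
print(plan([(495,14),(533,-35),(578.5,-35.5)],20))
```

```text
7.4 [520.2 -36.1  86.4]
255.2 208.1 4.3 [636.1 -20.5]
308.0 203.5 4.3 [495.1  18.2]
316.0 191.1 4.2 [459.2 -10.1]
309.5 180.0 3.4 [462.2 -50.1]
len 101.0 pre [476.8  37.4] start [480.5  32.7] end [554.9 -35.2] head [-52.1  -0.8]
[[0.0027, -0.0043, 0.0, 1.3], [0.0027, -0.0043, 0.0, 1.5], [0.0029, -0.0042, 0.0, 1.5], [0.0029, -0.0041, 0.0, 1.7], [0.003, -0.0041, 0.0, 1.8], [0.0031, -0.004, 0.0, 2.0], [0.0032, -0.004, 0.0, 2.1], [0.0034, -0.0039, 0.0, 2.2], [0.0034, -0.0038, 0.0, 2.4], [0.0036, -0.0037, 0.0, 2.6], [0.0036, -0.0036, 0.0, 2.7], [0.0039, -0.0035, 0.0, 2.9], [0.004, -0.0033, 0.0, 3.1], [0.0041, -0.0032, 0.0, 3.1], [0.0043, -0.0029, 0.0, 3.3], [0.0044, -0.0028, 0.0, 3.4], [0.0046, -0.0025, 0.0, 3.5], [0.0047, -0.0022, 0.0, 3.5], [0.0049, -0.0019, 0.0, 3.5], [0.005, -0.0016, 0.0, 3.2]]
```

View pics/m4.png

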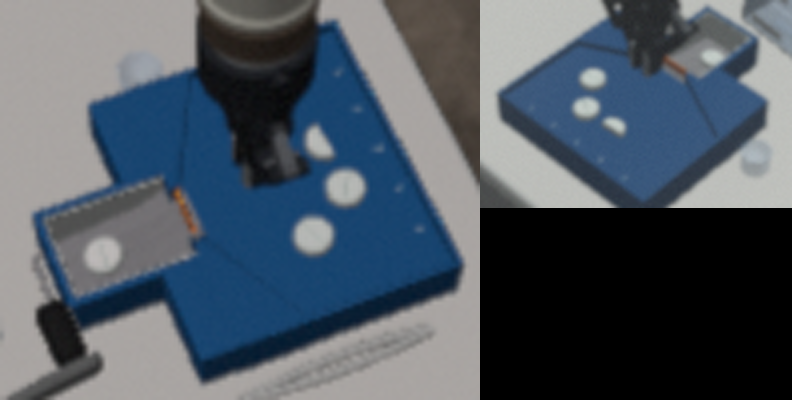

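The first tablet rests in the well (crop 103,254), the flap is shut, and the others are unmoved. Next is the left tablet.

Request:
drive_tool(
  motion=[
    [-0.0053, 0.0092, 0, -6.5],
    [-0.0053, 0.0092, 0, -6.5],
    [-0.0053, 0.0092, 0, -6.5],
    [-0.0053, 0.0092, 0, -6.5],
    [-0.0053, 0.0092, 0, -6.5],
    [-0.0053, 0.0092, 0, -6.5],
    [-0.0053, 0.0092, 0, -6.5],
    [-0.0053, 0.0092, 0, -6.5],
    [-0.001, 0, -0.004, -0.6],
    [0, 0, -0.004, 0],
  ],
)

```text
t: 8.5
tcp_pos: [480.6, 37.3, 79.1]
orientation: [1.376, 2.824, -0.0]
contact_force: [0.6, 0.3, -0.0]
opening: 12.2
grip_force: 0.0
```

Request:
drive_tool(
  motion=[
    [0, 0, -0.005, 0],
    [0, 0, -0.005, 0],
    [0, 0, -0.005, 0],
    [0, 0, -0.003, 0],
    [0, 0, -0.002, 0],
    [0, 0, -0.001, 0],
    [0, 0, 0, 0],
    [0.0018, -0.0024, 0, 0],
    [0.0019, -0.0023, 0, 0],
    [0, 0, 0, 0],
  ],
)

```text
t: 9.5
tcp_pos: [485.1, 32.4, 58.5]
orientation: [1.38, 2.821, 0.0]
contact_force: [0.5, 0.5, -0.1]
opening: 11.7
grip_force: 0.0
```

Run:
```python
from h import *
im=grab_frame("wrist");cv2.imwrite("pics/w5.png",im[200:])
```

```text
(no output)
```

View pics/w5.png

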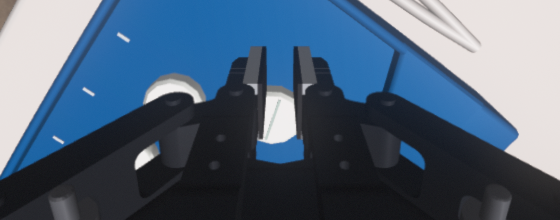

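The fingers are behind the second tablet (278,115), slightly off-centre, so I replan from the actual pose.

Run:
```python
from h import *
print(plan([(499.6,13.7),(536,-34),(579,-35.5)],20))
```

```text
len 97.0 pre [481.6  37.2] start [485.2  32.5] end [555.4 -34.6] head [-52.6  -2.2]
[[0.0026, -0.0041, 0.0, 1.3], [0.0026, -0.0041, 0.0, 1.4], [0.0027, -0.0041, 0.0, 1.5], [0.0028, -0.004, 0.0, 1.6], [0.0028, -0.004, 0.0, 1.8], [0.0029, -0.0039, 0.0, 1.8], [0.0031, -0.0039, 0.0, 2.0], [0.0031, -0.0038, 0.0, 2.2], [0.0032, -0.0037, 0.0, 2.3], [0.0034, -0.0036, 0.0, 2.5], [0.0034, -0.0036, 0.0, 2.6], [0.0036, -0.0034, 0.0, 2.8], [0.0037, -0.0033, 0.0, 3.0], [0.0039, -0.0032, 0.0, 3.1], [0.004, -0.003, 0.0, 3.3], [0.0042, -0.0028, 0.0, 3.4], [0.0044, -0.0025, 0.0, 3.5], [0.0044, -0.0024, 0.0, 3.5], [0.0046, -0.002, 0.0, 3.5], [0.0048, -0.0017, 0.0, 3.3]]
```

Request:
drive_tool(
  motion=[
    [0.0026, -0.0041, -0.001, 1.3],
    [0.0026, -0.0041, 0, 1.4],
    [0.0027, -0.0041, 0, 1.5],
    [0.0028, -0.004, 0, 1.6],
    [0.0028, -0.004, 0, 1.8],
    [0.0029, -0.0039, 0, 1.8],
    [0.0031, -0.0039, 0, 2],
    [0.0031, -0.0038, 0, 2.2],
    [0.0032, -0.0037, 0, 2.3],
    [0.0034, -0.0036, 0, 2.5],
  ],
)

```text
t: 10.55
tcp_pos: [513.8, -6.7, 57.3]
orientation: [-0.909, -3.007, -0.0]
contact_force: [-0.1, -0.1, 0.3]
opening: 11.8
grip_force: 0.1
```

Request:
drive_tool(
  motion=[
    [0.0034, -0.0036, 0, 2.6],
    [0.0036, -0.0034, 0, 2.8],
    [0.0037, -0.0033, 0, 3],
    [0.0039, -0.0032, 0, 3.1],
    [0.004, -0.003, 0, 3.3],
    [0.0042, -0.0028, 0, 3.4],
    [0.0044, -0.0025, 0, 3.5],
    [0, 0, 0, 0],
    [0, 0, 0, 0],
    [0, 0, 0, 0],
  ],
)

```text
t: 11.55
tcp_pos: [540.7, -28.2, 57.2]
orientation: [-0.33, -3.124, -0.0]
contact_force: [0.0, -1.0, -0.0]
opening: 12.2
grip_force: 0.0
```

```bash
cat >> h.py <<'E'
def look():
    s=sensors.sense();im=grab_frame("side");print(s['t'],s['tcp_pos'].round(1),s['contact_force'].round(1))
    cs=cam('side');w=((im.min(2)>140)).astype(np.uint8)
    for c in cv2.findContours(w,0,2)[0]:
        (x,y),r=cv2.minEnclosingCircle(c)
        if 2.5<r<11 and 240<x<340 and 155<y<225: print(round(x,1),round(y,1),round(r,1),"wrist-equiv",(ray(cs,[(x,y)],49)[0,:2]-[0,3.5]).round(1))
    b,g,r=[im[...,i].astype(int) for i in range(3)]
    ys,xs=np.nonzero((r>110)&(b<r*.5)&(g<r*.7));k=(xs>240)&(xs<300)&(ys>170)&(ys<220)
    if k.any(): p=np.c_[xs,ys][k];print("flap px",p.min(0),p.max(0),k.sum(),"line dir",cv2.fitLine(p.astype(np.float32),2,0,.01,.01).ravel()[:2].round(2))
    return im
E
python3 - <<'E'
from h import *
im=look();cv2.imwrite("pics/s6.png",cv2.resize(im[145:245,230:350],None,fx=4,fy=4,interpolation=2))
E
```

```text
11.55 [540.7 -28.2  57.2] [ 0. -1. -0.]
255.0 208.0 4.5 wrist-equiv [636.5 -24.6]
277.6 197.0 4.6 wrist-equiv [566.4 -34.6]
316.0 191.5 4.3 wrist-equiv [459.7 -12.5]
310.0 180.0 3.6 wrist-equiv [460.9 -53.1]
flap px [268 197] [277 202] 11 line dir [0.85 0.53]
```

The second tablet is nested in the gate at about (566,-34.6).

Request:
drive_tool(
  motion=[
    [0.0045, -0.0025, 0, 3.7],
    [0.0045, -0.002, 0, 3.7],
    [0.0045, -0.0015, 0, 3],
    [0.0015, -0.0005, 0, 1],
    [0, 0, 0, 0],
    [-0.004, 0, 0, 0],
    [-0.006, 0, 0, 0],
    [-0.01, 0, 0, 0],
    [-0.01, 0, 0.01, 0],
    [0, 0, 0.02, 0],
  ],
)

```text
t: 12.6
tcp_pos: [521.9, -34.6, 86.3]
orientation: [-0.017, -3.135, -0.001]
contact_force: [0.4, 0.0, -0.3]
opening: 11.8
grip_force: 0.0
```

Run:
```python
from h import *
im=look();cv2.imwrite("pics/s7.png",cv2.resize(im[145:245,230:350],None,fx=4,fy=4,interpolation=2))
print(plan([(459.5,-13),(495,-15),(525,-35.5),(579,-35.5)],24))
```

```text
12.6 [521.9 -34.6  86.3] [ 0.4  0.  -0.3]
256.5 208.0 9.4 wrist-equiv [632.7 -23.1]
316.0 191.5 4.3 wrist-equiv [459.7 -12.5]
310.0 180.0 3.6 wrist-equiv [460.9 -53.1]
flap px [274 193] [278 202] 6 line dir [0.42 0.91]
len 122.0 pre [429.9 -11.3] start [435.9 -11.6] end [555.4 -35.5] head [-3.4 -0.1]
[[0.0051, 0.0007, 0.0, -2.6], [0.0052, 0.0003, 0.0, -2.5], [0.0052, 0.0001, 0.0, -2.2], [0.0051, -0.0003, 0.0, -1.9], [0.0051, -0.0006, 0.0, -1.4], [0.005, -0.0008, 0.0, -1.1], [0.005, -0.0011, 0.0, -0.8], [0.005, -0.0012, 0.0, -0.4], [0.0049, -0.0014, 0.0, -0.2], [0.0048, -0.0015, 0.0, 0.2], [0.0049, -0.0016, 0.0, 0.4], [0.0048, -0.0016, 0.0, 0.6], [0.0048, -0.0016, 0.0, 0.9], [0.0048, -0.0016, 0.0, 0.9], [0.0049, -0.0016, 0.0, 1.2], [0.0049, -0.0016, 0.0, 1.2], [0.0049, -0.0014, 0.0, 1.3], [0.0049, -0.0014, 0.0, 1.3], [0.005, -0.0012, 0.0, 1.4], [0.005, -0.0012, 0.0, 1.5], [0.005, -0.001, 0.0, 1.4], [0.005, -0.0009, 0.0, 1.4], [0.0051, -0.0008, 0.0, 1.4], [0.0051, -0.0006, 0.0, 1.3]]
```

View pics/s7.png

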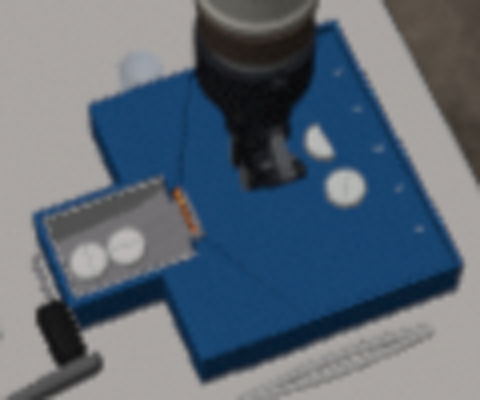

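Two tablets are in the well (88,260 and 127,245) and the flap is shut. On to the third.

Request:
drive_tool(
  motion=[
    [0, 0, 0, 0],
    [-0.011, 0.0029, 0, -0.5],
    [-0.011, 0.0029, 0, -0.5],
    [-0.012, 0.0029, 0, -0.5],
    [-0.012, 0.0029, 0, -0.5],
    [-0.012, 0.0029, 0, -0.5],
    [-0.012, 0.0029, 0, -0.3],
    [-0.011, 0.0029, 0, 0],
    [-0.009, 0.003, 0, 0],
    [0, 0, 0, 0],
  ],
)

```text
t: 13.65
tcp_pos: [434.4, -11.2, 87.1]
orientation: [-0.093, -3.139, -0.0]
contact_force: [0.3, -0.4, 0.8]
opening: 12.3
grip_force: 0.0
```

Request:
drive_tool(
  motion=[
    [-0.003, 0, 0, 0],
    [0, 0, -0.005, 0],
    [0, 0, -0.005, 0],
    [0, 0, -0.005, 0],
    [0, 0, -0.005, 0],
    [0, 0, -0.005, 0],
    [0, 0, -0.003, 0],
    [0, 0, -0.002, 0],
    [0, 0, 0, 0],
    [0, 0, 0, 0],
  ],
)

```text
t: 14.65
tcp_pos: [433.1, -11.5, 57.4]
orientation: [0.094, 3.14, 0.0]
contact_force: [-0.1, 0.3, 0.6]
opening: 12.1
grip_force: 0.0
```

Run:
```python
from h import *
im=grab_frame("wrist");cv2.imwrite("pics/w8.png",im[200:]);look()
```

```text
14.7 [433.2 -11.5  57.5] [-0.7  0.1  0. ]
256.5 208.0 9.4 wrist-equiv [632.7 -23.1]
316.0 191.5 4.3 wrist-equiv [459.7 -12.5]
310.0 180.0 3.6 wrist-equiv [460.9 -53.1]
flap px [274 193] [278 202] 6 line dir [0.42 0.91]
```

View pics/w8.png

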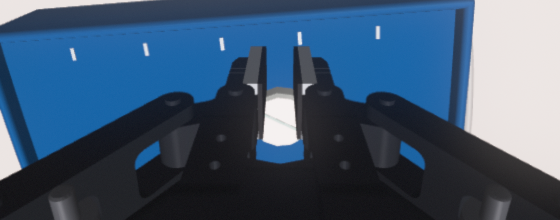

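The third tablet (281,115) is centred ahead of the tips and unmoved. Pushing it now.

Request:
drive_tool(
  motion=[
    [0.0028, 0, 0, 0],
    [0.0051, 0.0007, 0, -2.6],
    [0.0052, 0.0003, 0, -2.5],
    [0.0052, 0.0001, 0, -2.2],
    [0.0051, -0.0003, 0, -1.9],
    [0.0051, -0.0006, 0, -1.4],
    [0.005, -0.0008, 0, -1.1],
    [0.005, -0.0011, 0, -0.8],
    [0.005, -0.0012, 0, -0.4],
    [0.0049, -0.0014, 0, -0.2],
  ],
)

```text
t: 15.75
tcp_pos: [481.8, -16.0, 57.3]
orientation: [-0.452, -3.109, -0.0]
contact_force: [-0.4, 0.6, 0.2]
opening: 11.8
grip_force: 0.1
```

Request:
drive_tool(
  motion=[
    [0.0048, -0.0015, 0, 0.2],
    [0.0049, -0.0016, 0, 0.4],
    [0.0048, -0.0016, 0, 0.6],
    [0.0048, -0.0016, 0, 0.9],
    [0.0048, -0.0016, 0, 0.9],
    [0.0049, -0.0016, 0, 1.2],
    [0.0049, -0.0016, 0, 1.2],
    [0.0049, -0.0014, 0, 1.3],
    [0.0049, -0.0014, 0, 1.3],
    [0.005, -0.0012, 0, 1.4],
  ],
)

```text
t: 16.75
tcp_pos: [530.5, -31.1, 57.3]
orientation: [-0.192, -3.136, 0.0]
contact_force: [0.1, -0.0, 0.1]
opening: 12.3
grip_force: 0.1
```

```bash
python3 -c "
from h import *
look()"
```

```text
16.75 [530.5 -31.1  57.3] [ 0.1 -0.   0.1]
256.5 208.0 9.4 wrist-equiv [632.7 -23.1]
281.5 195.5 4.5 wrist-equiv [554.4 -35.1]
310.0 180.0 3.6 wrist-equiv [460.9 -53.1]
flap px [274 193] [278 202] 6 line dir [0.42 0.91]
```

Tablet at (554,-35), as planned, and the half is untouched. I'll finish the push to TCP (555.5,-35.5) and back off.

Request:
drive_tool(
  motion=[
    [0.005, -0.001, 0, 1.5],
    [0.005, -0.0009, 0, 1.5],
    [0.005, -0.0008, 0, 1.4],
    [0.005, -0.0007, 0, 1.4],
    [0.005, -0.0005, 0, 0.5],
    [0, 0, 0, 0],
    [-0.004, 0, 0, 0],
    [-0.008, 0, 0, 0],
    [-0.01, 0, 0.005, 0],
    [0, 0, 0.02, 0],
  ],
)

```text
t: 17.8
tcp_pos: [528.4, -34.6, 80.5]
orientation: [-0.022, -3.134, -0.001]
contact_force: [-0.6, 0.1, -0.1]
opening: 12.0
grip_force: 0.0
```

Request:
drive_tool(
  motion=[
    [-0.01, 0, 0.02, 0],
    [-0.01, 0, 0.02, 0],
    [0, 0, 0.02, 0],
    [0, 0, 0.02, 0],
    [0, 0, 0.02, 0],
    [0, 0, 0.01, 0],
    [0, 0, 0, 0],
    [0, 0, 0, 0],
    [0, 0, 0, 0],
    [0, 0, 0, 0],
  ],
)

```text
t: 18.8
tcp_pos: [512.3, -34.7, 191.1]
orientation: [-0.022, -3.139, -0.0]
contact_force: [0.3, 0.5, -0.0]
opening: 12.0
grip_force: 0.0
```

Run:
```python
from h import *
im=look();cv2.imwrite("pics/s9.png",cv2.resize(im[145:245,230:350],None,fx=4,fy=4,interpolation=2))
```

```text
18.8 [512.3 -34.7 191.1] [ 0.3  0.5 -0. ]
310.0 180.0 3.6 wrist-equiv [460.9 -53.1]
flap px [274 193] [278 202] 6 line dir [0.42 0.91]
```

View pics/s9.png

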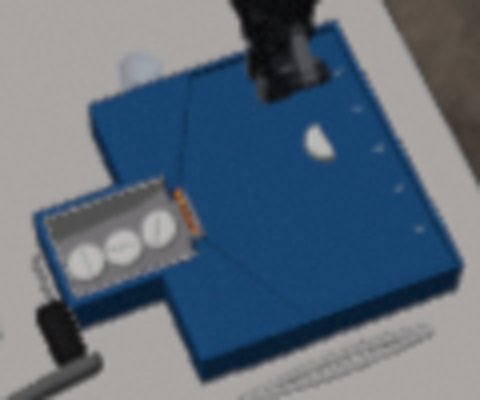

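All three tablets lie in the well (86,262; 122,246; 159,229), the flap is shut, the half is still on the deck, and the robot is clear.

```bash
python3 -c "
from station import env
print(env.job_done())"
```

```text
the job is handed in; nothing more can be done
None
```

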